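Cover the washed jars

TASK

The washed jar covers are stacked in the teal drying tray and the four glass jars stand open. Take the stack apart and lay each cover flat on the jar of its own size, the widest on the largest jar and so on down, centred so that the mouth is fully closed. Leave the jars standing where they are and do not disturb the white bowl or the bottle.

Things in the scene. Friction and masses are not known exactly. Their poses are not given: they have to be found in the camera images.
- cover_s: The smallest of four cream-white plastic jar covers: a plain flat solid disc 39 mm in diameter and 16 mm thick, light (20 to 95 g). At the start it lies flat on top of the stack. Origin: centre of its underside; z up, its top is at z = 16 mm. Within 2 mm of centred on the one below, which sticks out 4.5 mm all round.
- cover_m: The second smallest of four cream-white plastic jar covers: a plain flat solid disc 48 mm in diameter and 16 mm thick, light (20 to 95 g). At the start it lies flat second from the top. Origin: centre of its underside; z up, its top is at z = 16 mm. Within 2 mm of centred on the one below, which sticks out 4.5 mm all round.
- cover_l: The second largest of four cream-white plastic jar covers: a plain flat solid disc 57 mm in diameter and 16 mm thick, light (20 to 95 g). At the start it lies flat third from the top. Origin: centre of its underside; z up, its top is at z = 16 mm. Within 2 mm of centred on the one below, which sticks out 4.5 mm all round.
- cover_xl: The largest of four cream-white plastic jar covers: a plain flat solid disc 66 mm in diameter and 16 mm thick, light (20 to 95 g). At the start it lies flat at the bottom of the stack, on the tray floor. Origin: centre of its underside; z up, its top is at z = 16 mm. The tray is fixed, teal, with a flat floor 4 mm above the bench and a rim 22 mm above it, at least 55 mm from the axis of the stack.
- jar_s: The smallest of four open greenish glass jars, empty, loose, standing upright on the bench: body 39 mm in diameter, 60 mm tall to the rim; the top 10 mm is a neck of 31 mm outer diameter with a 23 mm wide mouth. Its own cover is the 39 mm one (as wide as the jar's body), 'cover_s'. Origin: centre of its underside, z up, the rim is at z = 60 mm.
- jar_m: The second smallest of four open greenish glass jars, empty, loose, standing upright on the bench: body 48 mm in diameter, 70 mm tall to the rim; the top 10 mm is a neck of 40 mm outer diameter with a 32 mm wide mouth. Its own cover is the 48 mm one (as wide as the jar's body), 'cover_m'. Origin: centre of its underside, z up, the rim is at z = 70 mm.
- jar_l: The second largest of four open greenish glass jars, empty, loose, standing upright on the bench: body 57 mm in diameter, 80 mm tall to the rim; the top 10 mm is a neck of 49 mm outer diameter with a 41 mm wide mouth. Its own cover is the 57 mm one (as wide as the jar's body), 'cover_l'. Origin: centre of its underside, z up, the rim is at z = 80 mm.
- jar_xl: The largest of four open greenish glass jars, empty, loose, standing upright on the bench: body 66 mm in diameter, 90 mm tall to the rim; the top 10 mm is a neck of 58 mm outer diameter with a 50 mm wide mouth. Its own cover is the 66 mm one (as wide as the jar's body), 'cover_xl'. Origin: centre of its underside, z up, the rim is at z = 90 mm.
- dish: Bystander: a low white ceramic bowl, 80 mm in diameter and 36 mm tall, standing among the jars. Origin: centre of its underside.
- bottle: Bystander: a white plastic bottle with a blue cap, 54 mm in diameter, 120 mm tall, upright beyond the jars and the tray. Origin: centre of its underside.
Mind the look-alikes: they are no part of the job. Leave any yellow look-alike of the jar_xl alone. What is shaped like the cover_xl but yellow is not meant.

How it is judged:
By the outcome, as a careful person would: the job done as asked, in the order asked, and still so for the second after the job is handed in, with the robot touching nothing.
It also fails if it takes over 112 s, if anything falls off the work surface, if the arm or the gripper's body presses on something with over 40 N, if the wrist force passes 120 N, or if a joint passes its speed limit or range.

ROBOT

A 6-joint arm with a two-finger parallel gripper is mounted at the origin on the work surface. World frame = base frame: x ahead of the robot, y to its left, z up, the work surface at z = 0. Lengths are in m, angles in rad, forces in N, time in s.
With the tool pointing down it reaches from about 0.35 to 0.775 m from the base axis. Payload 7.3 kg.
Tool frame: the origin (TCP) lies at the very end of the fingers, on their centre line; the grasp point (between the pads) lies 19 mm behind it; z points along the fingers, y is the line along which they close (so a half turn about z gives the same grasp; the last joint's range is limited). The gripper opens to 92 mm and grips with 3 to 60 N. Pads are 19 mm wide; open, the fingers measure 130 mm over their backs; the gripper's body (75 mm by 190 mm) begins 47 mm behind the grasp point.
Start: joints at [1.038, 0.342, 1.524, -0, 1.275, -0.146], TCP at [0.198, 0.486, 0.227] pointing down, gripper open.
Joint ranges: [-2.53, 2.53], [-0.77, 2.02], [0.04, 2.7], [-1, 4.14], [0.28, 2.66], [-3.11, 3.11]. Speed limits (rad/s): [2.57, 2.57, 3.14, 3.14, 3.14, 3.14].

INTERFACE

Orientations are given as [roll, pitch, yaw] about the fixed x, y, z axes, in that order (R = Rz(yaw) Ry(pitch) Rx(roll)).
In Python, from cell import robot gives the robot as it stands. The module is installed in compiled form; this text tells all that it offers.
- The arm moves only by the tool arm_command, never from a script. Its argument "moves" is a list of rows, each a list of 3 entries, a list of its own where there are three numbers: the shift along the tool's x, y, z in m, then the turn, a rotation vector about the tool's x, y, z in rad, then the finger opening in m, from 0 to 0.0918. In form: [[[dx, dy, dz], [ax, ay, az], claw], ...]. A call has exactly 5 rows; each row is the pose to reach, as a shift and turn from the pose commanded when the call began, along the tool's axes at that moment; what a row does not reach only later rows make up. A row lasts 1/10 s, in which the tool goes at most 50 mm and 8.59 degrees, less where a joint would pass 70% of its speed; a pose out of reach is approached as far as the arm can. A call with a gripper value outside its range is refused whole. The fingers move at their own pace and stop on an object; "squeeze" is the grip in N (left out, the last holds). Time passes only in rows, so rows that repeat a pose let the fingers close, or fill a call up. It gives the time, the measured TCP pose, the force, the opening and the grip force at its end, in the units of the state.
- robot.observe(): the state, without advancing time (a new reading comes with each control period).
- robot.read_camera(name): name is "scene" or "top" or "wrist"; returns the picture (420x560x3 uint8, red, green, blue); there is no depth.
- robot.camera_model(name): a dict with "fx", "fy", "cx", "cy" (pixels), "k1" (the pictures are not rectified: a ray, as slopes to the right and down, at radius r is drawn at 1 + k1 r^2 times it, then the intrinsics apply), "R" (3x3) and "t" (3): a world point X has camera coordinates R X + t. Camera axes: x right, y down, z forward; pixel columns grow to the right and rows downward; lengths in m; the calibration is good to about 2 mm. A picture is of the moment at which its call begins: read the wrist's pose just before it. camera_model takes no time and is no camera call; for the wrist camera it gives the pose at the moment of the call.
- robot.hand_in(): hands the job in; it is judged then, once.
The state is a dict: "time": time; "qpos": joint angles; "qvel": joint speeds; "joint_efforts": joint torques, N m; "tool_pos": TCP position; "tool_rot": TCP orientation; "contact_force": force on the tool from outside, world axes, zero at the start; "torque": the same for the moment, N m; "opening": finger opening in m; "grip_force": force on a finger pad.
Only numpy, scipy, OpenCV 4.12 (cv2) and the standard library are available. Lean on these libraries where they do the work, as an engineer would, in place of code of your own. Each camera call takes 0.05 s, during which the arm holds its last target. There are 200 camera calls.

## Working session

There is one attempt and no reset: what is moved stays moved. The work goes in short steps, Python scripts to look and compute and a tool call to move; the robot and the scene stay as the last step left them, time stands still between calls to the robot, and variables do not carry over. Pictures are saved under pics/ and viewed, at most 14 in all, crops included, and the job is handed in when it is done.

Besides the shell and the picture viewer there is one more tool, called after "Call:" by a JSON object that holds its "fn" and its "kwargs". arm_command: Moves the arm, as the interface text tells. Its arguments: {"type":"object","properties":{"moves":{"type":"array"},"squeeze":{"type":"number"}},"required":["moves"]}

```bash
mkdir -p pics
python3 - <<'E'
from cell import robot
import cv2
s=robot.observe(); print(s['time'],s['tool_pos'],s['tool_rot'],s['opening'])
for n in ['scene','top']:
    im=robot.read_camera(n); cv2.imwrite(f'pics/{n}0.png',im[:,:,::-1]); m=robot.camera_model(n); print(n,{k:m[k] for k in m})
E
```

```text
0.0 [0.19781934 0.48587685 0.22603906] [-3.14006363e+00 -2.45693951e-04  2.75474441e+00] 0.09203847255065345
scene {'fx': 542.9168801694649, 'fy': 542.9168801694649, 'cx': 283.8312890869244, 'cy': 211.6496785467307, 'k1': -0.06915906534115618, 'R': array([[ 0.41153695,  0.9113909 ,  0.00199094],
       [ 0.74770388, -0.33637367, -0.57253092],
       [-0.52112978,  0.23710626, -0.81988071]]), 't': array([-0.28135282, -0.36753614,  1.36394483])}
top {'fx': 546.2325095568336, 'fy': 546.2325095568336, 'cx': 274.45731499386335, 'cy': 201.1980293706721, 'k1': -0.08412140334062132, 'R': array([[ 8.09203755e-03, -9.99964211e-01,  2.46911994e-03],
       [-9.78819145e-01, -8.42600966e-03, -2.04553377e-01],
       [ 2.04566861e-01, -7.61568263e-04, -9.78852297e-01]]), 't': array([0.02191458, 0.57694208, 1.13112325])}
```

View pics/top0.png

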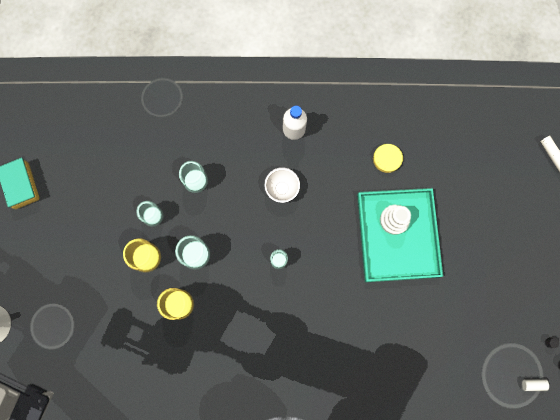

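View pics/scene0.png

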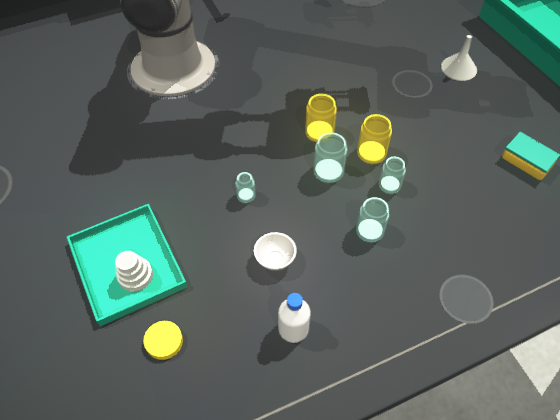

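The top view shows the stack at about (396,219) in the tray. The glass jars are XL (193,252), L (193,177), M (149,212) and S (279,259), with the yellow decoys, bowl (282,185) and bottle (294,123) around them. The scene view shows the same layout. I'll enlarge the top view to pick the rims.

```bash
cat > h.py <<'E'
import numpy as np, cv2
from cell import robot
def ray_plane(m,u,v,z):
    d=np.array([(u-m['cx'])/m['fx'],(v-m['cy'])/m['fy']]); s=d.copy()
    for _ in range(20): s=d/(1+m['k1']*(s@s))
    R,t=np.array(m['R']),np.array(m['t']); C=-R.T@t; r=R.T@np.array([s[0],s[1],1.])
    return C+r*(z-C[2])/r[2]
def project(m,X):
    c=np.array(m['R'])@np.array(X)+m['t']; s=c[:2]/c[2]; s=s*(1+m['k1']*(s@s))
    return s[0]*m['fx']+m['cx'],s[1]*m['fy']+m['cy']
E
python3 - <<'E'
from h import *
im=cv2.imread('pics/top0.png')
a=cv2.resize(im[150:280,120:300],None,fx=4.4,fy=4.4,interpolation=cv2.INTER_CUBIC)
cv2.imwrite('pics/topj.png',a)
m=robot.camera_model('top')
for n,u,v,z in [('xl',193,249,.09),('l',192,173,.08),('m',149,210,.07),('s',279,257,.06),('stack',402,213,.068),('bowl',282,184,.036),('bottle',295,112,.12),('yj',141,250,.09),('yj2',176,300,.09),('stackxl',396,220,.02)]: print(n,ray_plane(m,u,v,z).round(3))
w=robot.camera_model('wrist'); R=np.array(w['R']);print(-R.T@w['t'],R, w['fx'],w['cx'],w['cy'],w['k1'])
hsv=cv2.cvtColor(im,cv2.COLOR_BGR2HSV)
w=((hsv[...,1]<60)&(hsv[...,2]>130)).astype('uint8')
w[:, :360]=0;w[:190]=0;w[280:]=0;w[:,445:]=0
ys,xs=np.nonzero(w);print('stack blob',xs.min(),xs.max(),ys.min(),ys.max())
E
```

```text
xl [0.467 0.196 0.09 ]
l [0.633 0.206 0.08 ]
m [0.553 0.298 0.07 ]
s [0.455 0.016 0.06 ]
stack [ 0.551 -0.25   0.068]
bowl [0.621 0.01  0.036]
bottle [ 0.76  -0.016  0.12 ]
yj [0.464 0.305 0.09 ]
yj2 [0.361 0.227 0.09 ]
stackxl [ 0.544 -0.247  0.02 ]
[0.13741154 0.51165727 0.38372632] [[ 0.37765392  0.92594536 -0.00164311]
 [ 0.89669982 -0.36528228  0.24999657]
 [ 0.23088297 -0.09588556 -0.96824533]] 337.43494869973904 282.21597002719835 213.33964067594854 -0.07338322149080279
stack blob 380 410 205 233
```

View pics/topj.png

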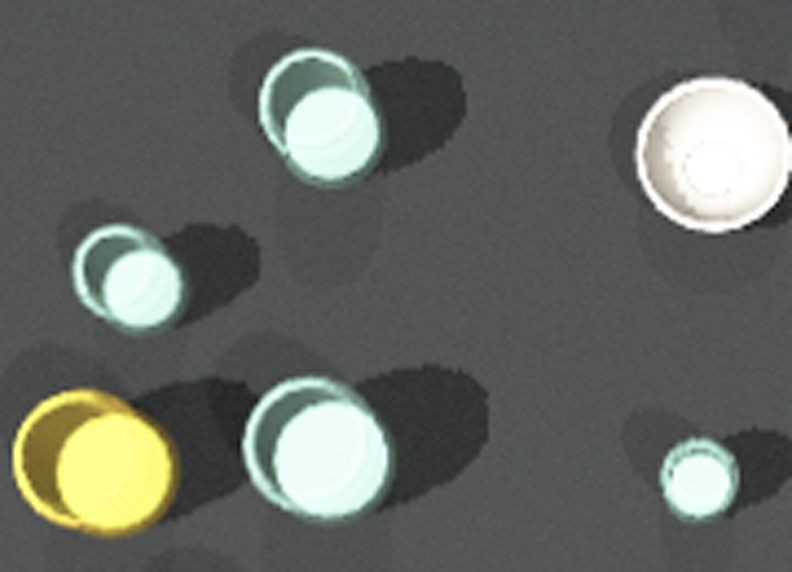

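The crop shows the rim ellipses displaced up and left from the bright jar floors. Rim centres in crop pixels: XL (305,439), L (310,98), M (114,266), S (700,476). Floor discs: XL (332,459), L (333,134), M (143,288), S (699,481).

Run:
```python
from h import *
m=robot.camera_model('top')
f=lambda x,y,z: ray_plane(m,120+(x+.5)/4.4-.5,150+(y+.5)/4.4-.5,z).round(4)
for n,a,b,z in [('xl',(305,439),(332,459),.09),('l',(310,98),(333,134),.08),('m',(114,266),(143,288),.07),('s',(700,476),(699,481),.06)]:
    print(n,f(*a,z),f(*b,.004))
```

```text
xl [0.466  0.2046 0.09  ] [0.466  0.2038 0.004 ]
l [0.6359 0.2104 0.08  ] [0.6366 0.2096 0.004 ]
m [0.5526 0.3053 0.07  ] [0.5536 0.3054 0.004 ]
s [0.4533 0.0167 0.06  ] [0.4565 0.0166 0.004 ]
```

Call:
{"fn": "arm_command", "kwargs": {"moves": [[[0,0,0],[0,0,-0.13],0.07],[[0,0,0],[0,0,-0.26],0.07],[[0,0,0],[0,0,-0.386],0.07],[[0,0,0],[0,0,-0.386],0.07],[[0,0,0],[0,0,-0.386],0.07]], "squeeze": 12}}

```text
time: 0.6
tool_pos: [0.1979, 0.4861, 0.2265]
tool_rot: [-3.141, -0.0, 3.137]
contact_force: [0.5, -0.8, -0.9]
opening: 0.0701
grip_force: 0.0
```

Rim and floor estimates agree to within 1–3 mm, so I'm heading over to the stack.

Call:
{"fn": "arm_command", "kwargs": {"moves": [[[-0.018,-0.037,0],[0,0,0],0.07],[[-0.035,-0.074,0],[0,0,0],0.07],[[-0.053,-0.11,0],[0,0,0],0.07],[[-0.07,-0.147,0],[0,0,0],0.07],[[-0.088,-0.184,0],[0,0,0],0.07]]}}

```text
time: 1.1
tool_pos: [0.2862, 0.3007, 0.2268]
tool_rot: [3.141, 0.0, 3.138]
contact_force: [1.4, -0.4, 0.8]
opening: 0.0701
grip_force: 0.0
```

Call:
{"fn": "arm_command", "kwargs": {"moves": [[[-0.018,-0.037,0],[0,0,0],0.07],[[-0.035,-0.074,0],[0,0,0],0.07],[[-0.053,-0.11,0],[0,0,0],0.07],[[-0.07,-0.147,0],[0,0,0],0.07],[[-0.088,-0.184,0],[0,0,0],0.07]]}}

```text
time: 1.6
tool_pos: [0.3741, 0.1165, 0.2269]
tool_rot: [3.141, 0.001, 3.138]
contact_force: [0.8, 0.7, -0.0]
opening: 0.0697
grip_force: 0.0
```

Call:
{"fn": "arm_command", "kwargs": {"moves": [[[-0.018,-0.037,0],[0,0,0],0.07],[[-0.035,-0.074,0],[0,0,0],0.07],[[-0.053,-0.11,0],[0,0,0],0.07],[[-0.07,-0.147,0],[0,0,0],0.07],[[-0.088,-0.184,0],[0,0,0],0.07]]}}

```text
time: 2.1
tool_pos: [0.462, -0.0677, 0.2268]
tool_rot: [3.141, 0.0, 3.137]
contact_force: [-0.4, -0.2, 1.1]
opening: 0.07
grip_force: 0.0
```

Call:
{"fn": "arm_command", "kwargs": {"moves": [[[-0.018,-0.037,0],[0,0,0],0.07],[[-0.035,-0.074,0],[0,0,0],0.07],[[-0.053,-0.11,0],[0,0,0],0.07],[[-0.088,-0.184,0],[0,0,0],0.07],[[-0.088,-0.184,0],[0,0,0],0.07]]}}

```text
time: 2.6
tool_pos: [0.5502, -0.253, 0.2262]
tool_rot: [-3.141, 0.0, 3.136]
contact_force: [0.6, 0.1, 0.7]
opening: 0.07
grip_force: 0.0
```

Run:
```python
from h import *
import pickle
s=robot.observe(); m=robot.camera_model('wrist'); im=robot.read_camera('wrist')[:,:,::-1]
print(s['tool_pos'],s['tool_rot'],s['time'],s['qpos'])
cv2.imwrite('pics/w1.png',im); pickle.dump(m,open('w1.pkl','wb'))
```

```text
[ 0.55016124 -0.25299226  0.22622114] [-3.14113412e+00  1.68319878e-04  3.13635722e+00] 2.6 [-5.57360761e-01  4.91913839e-01  1.28934778e+00 -3.08957472e-04
  1.35994723e+00 -2.12285701e+00]
```

View pics/w1.png

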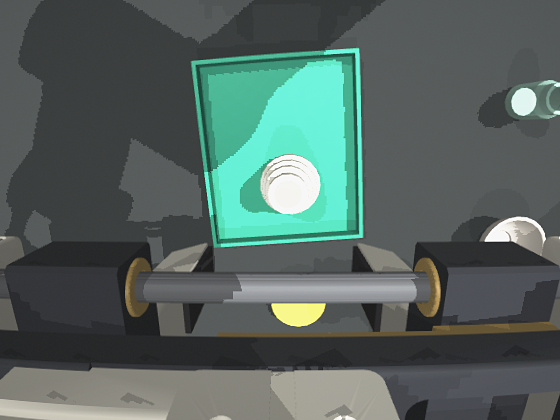

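The wrist view shows the tray, with the stack centred near (290,185) and the smallest disc's top near (290,194). I'll enlarge it with more contrast.

Run:
```python
from h import *
import pickle
im=cv2.imread('pics/w1.png'); m=pickle.load(open('w1.pkl','rb'))
c=im[145:225,250:330].astype(float); c=np.clip((c-150)*255/105,0,255).astype('uint8')
cv2.imwrite('pics/w1z.png',cv2.resize(c,None,fx=7,fy=7,interpolation=cv2.INTER_CUBIC))
for n,z,r in [('s',.068,.0195),('xl',.02,.033)]:
  for X in [(.55,-.25)]: print(n,project(m,(*X,z)),[ (np.array(project(m,(X[0]+a,X[1]+b,z)))-project(m,(*X,z))).round(1) for a,b in [(r,0),(-r,0),(0,r),(0,-r)]])
```

```text
s (np.float64(285.24799658733633), np.float64(196.82989368128872)) [array([ 0.1, 19.7]), array([ -0.1, -20.3]), array([20.4, -0.1]), array([-20.4,   0.1])]
xl (np.float64(284.9102015105723), np.float64(187.925563730215)) [array([ 0.1, 29.2]), array([ -0.1, -30.4]), array([30.2, -0.1]), array([-30.2,   0.2])]
```

View pics/w1z.png

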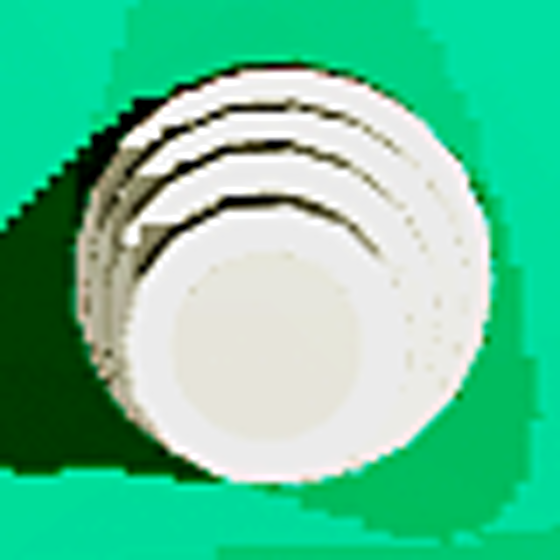

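Estimates: S top at (0.547, -0.248) and XL at (0.546, -0.244). Descending on cover S.

Call:
{"fn": "arm_command", "kwargs": {"moves": [[[0.001,0.002,0.045],[0,0,-0.005],0.06],[[0.003,0.005,0.09],[0,0,-0.005],0.06],[[0.003,0.005,0.13],[0,0,-0.005],0.06],[[0.003,0.005,0.158],[0,0,-0.005],0.06],[[0.003,0.005,0.171],[0,0,-0.005],0.06]]}}

```text
time: 3.15
tool_pos: [0.5449, -0.2439, 0.0527]
tool_rot: [3.139, -0.004, -3.14]
contact_force: [0.2, 0.3, 0.4]
opening: 0.0601
grip_force: 0.0
```

Call:
{"fn": "arm_command", "kwargs": {"moves": [[[0,0,0],[0,0,0],0.06],[[0,0,0],[0,0,0],0.03],[[0,0,0],[0,0,0],0.03],[[0,0,0],[0,0,0],0.03],[[0,0,0],[0,0,0],0.03]], "squeeze": 10}}

```text
time: 3.65
tool_pos: [0.5472, -0.2455, 0.0571]
tool_rot: [-3.14, 0.002, -3.138]
contact_force: [-0.0, 0.2, 4.5]
opening: 0.0375
grip_force: 10.0
```

Run:
```python
from h import *
import pickle
im=robot.read_camera('wrist')[:,:,::-1]; m=robot.camera_model('wrist')
s=robot.observe()
for k in ['tool_pos','tool_rot','contact_force','torque','opening','grip_force','time']: print(k,s[k])
cv2.imwrite('pics/w2.png',im)
```

```text
tool_pos [ 0.54723673 -0.24550586  0.0571642 ]
tool_rot [-3.14019532e+00  2.40577864e-03 -3.13750393e+00]
contact_force [-0.60638662  0.2260695   5.36283745]
torque [ 0.01076663  0.06239283 -0.03001609]
opening 0.03769440946424107
grip_force 10.002239048480988
time 3.7
```

View pics/w2.png

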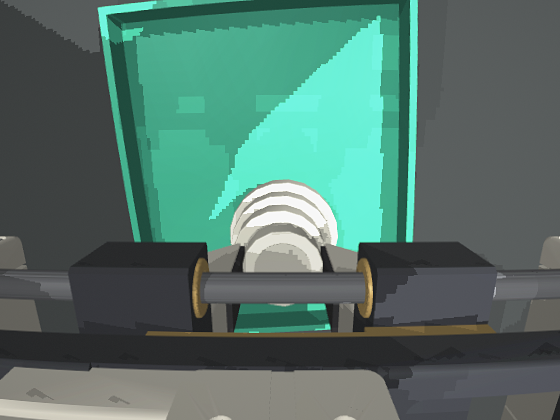

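Cover S looks held between the pads. Lifting it for a look.

Call:
{"fn": "arm_command", "kwargs": {"moves": [[[0,0,-0.01],[0,0,0],0.03],[[0,0,-0.04],[0,0,0],0.03],[[0,0,-0.08],[0,0,0],0.03],[[0,0,-0.11],[0,0,0],0.03],[[0,0,-0.11],[0,0,0],0.03]]}}

```text
time: 4.2
tool_pos: [0.5486, -0.2462, 0.1713]
tool_rot: [-3.137, 0.008, -3.137]
contact_force: [-0.6, 0.1, -0.2]
opening: 0.0377
grip_force: 10.0
```

Call:
{"fn": "arm_command", "kwargs": {"moves": [[[0,0,0],[0,0,0],0.03],[[0,0,0],[0,0,0],0.03],[[0,0,0],[0,0,0],0.03],[[0,0,0],[0,0,0],0.03],[[0,0,0],[0,0,0],0.03]]}}

```text
time: 4.7
tool_pos: [0.5462, -0.2449, 0.1649]
tool_rot: [3.141, -0.001, -3.137]
contact_force: [0.8, 0.2, -0.1]
opening: 0.0376
grip_force: 10.0
```

Run:
```python
from h import *
im=robot.read_camera('wrist')[:,:,::-1]
s=robot.observe()
for k in ['tool_pos','tool_rot','contact_force','opening','grip_force','time']: print(k,s[k])
sc=robot.read_camera('scene')[:,:,::-1]
a=np.hstack([cv2.resize(im[120:330,180:400],None,fx=2,fy=2),cv2.resize(sc[180:330,60:190],(364,420),interpolation=cv2.INTER_CUBIC)])
cv2.imwrite('pics/w3.png',a)
```

```text
tool_pos [ 0.54629153 -0.24493694  0.16514283]
tool_rot [ 3.14093316e+00 -8.02106740e-04 -3.13740321e+00]
contact_force [-0.56606197 -0.33033202  0.05853022]
opening 0.037636194915198165
grip_force 9.9997378885746
time 4.75
```

View pics/w3.png

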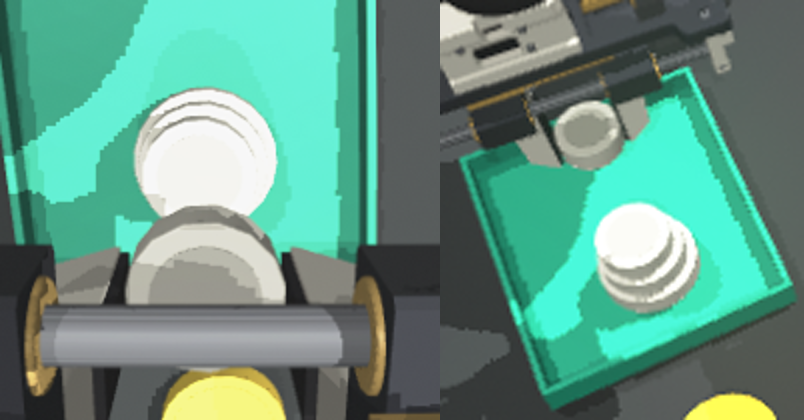

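Cover S is held level and three covers remain. S's underside was about 5 mm below the TCP at the grasp (TCP at 0.057 when the underside was at 0.052). I'm moving towards jar S and will stop 50 mm beyond it in x for a look.

Call:
{"fn": "arm_command", "kwargs": {"moves": [[[0.006,0.04,0],[0,0,0],0.03],[[0.015,0.085,0],[0,0,0],0.03],[[0.023,0.13,0],[0,0,0],0.03],[[0.03,0.175,0],[0,0,0],0.03],[[0.036,0.215,0],[0,0,0],0.03]]}}

```text
time: 5.3
tool_pos: [0.5089, -0.0283, 0.1658]
tool_rot: [3.141, 0.0, -3.137]
contact_force: [0.3, -0.3, -0.4]
opening: 0.0375
grip_force: 10.0
```

Call:
{"fn": "arm_command", "kwargs": {"moves": [[[0.003,0.026,0],[0,0,0],0.03],[[0.006,0.041,0],[0,0,0],0.03],[[0.006,0.047,0],[0,0,0],0.03],[[0.006,0.047,0],[0,0,0],0.03],[[0.006,0.047,0],[0,0,0],0.03]]}}

```text
time: 5.8
tool_pos: [0.5037, 0.0158, 0.1656]
tool_rot: [-3.141, 0.0, -3.138]
contact_force: [-0.1, -0.4, -0.5]
opening: 0.0373
grip_force: 10.0
```

```bash
cat > look.py <<'E'
from h import *
import sys,pickle
n,x,y,z=sys.argv[1],*map(float,sys.argv[2:5])
m=robot.camera_model('wrist'); s=robot.observe(); im=robot.read_camera('wrist')[:,:,::-1]
cv2.imwrite(f'pics/{n}.png',im); pickle.dump(m,open(f'{n}.pkl','wb'))
print(s['tool_pos'].round(4),s['tool_rot'].round(4),s['time'],s['contact_force'].round(1),s['opening'])
u,v=project(m,(x,y,z)); ux,vx=project(m,(x+.01,y,z)); uy,vy=project(m,(x,y+.01,z))
u0,v0=max(0,int(u)-60),max(0,int(v)-60); u0=min(u0,440)
c=im[v0:v0+120,u0:u0+120]
cv2.imwrite(f'pics/{n}z.png',cv2.resize(c,None,fx=5,fy=5,interpolation=cv2.INTER_CUBIC))
print('expected in zoom',((u-u0+.5)*5-.5),((v-v0+.5)*5-.5),'per 10mm x',(ux-u)*5,(vx-v)*5,'y',(uy-u)*5,(vy-v)*5)
E
python3 look.py w4 .455 .0167 .06
```

```text
[0.5037 0.0158 0.1656] [-3.1412e+00  1.0000e-04 -3.1382e+00] 5.8 [-0.1 -0.4 -0.5] 0.037337315772848205
expected in zoom 304.08345634071037 306.39904665436103 per 10mm x -0.23855794953760778 65.11272097071313 y 64.9415743319662 0.23620165196348353
```

View pics/w4z.png

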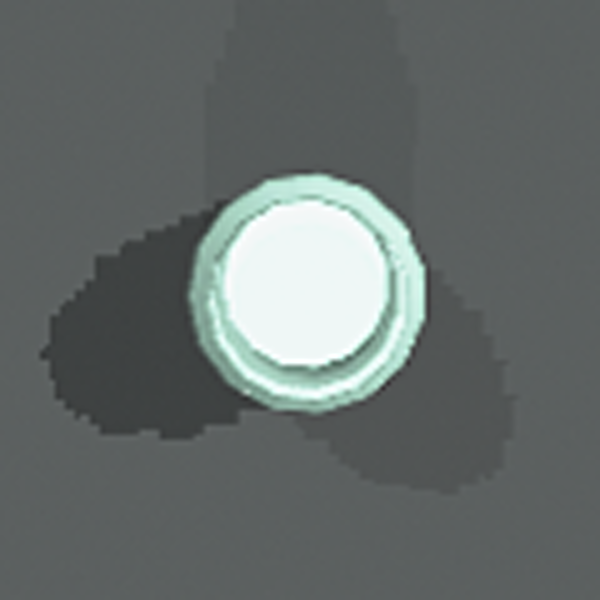

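The jar's rim centre in the zoom is about (308,304), against an expected (304,306), so jar S is at (0.4547, 0.0173). Placing.

Call:
{"fn": "arm_command", "kwargs": {"moves": [[[0.025,0.001,0.01],[0,0,0.003],0.03],[[0.049,0.0015,0.03],[0,0,0.003],0.03],[[0.049,0.0015,0.055],[0,0,0.003],0.03],[[0.049,0.0015,0.073],[0,0,0.003],0.03],[[0.049,0.0015,0.085],[0,0,0.003],0.03]]}}

```text
time: 6.35
tool_pos: [0.454, 0.017, 0.0796]
tool_rot: [3.142, -0.001, 3.141]
contact_force: [0.5, -0.4, 0.3]
opening: 0.0375
grip_force: 10.0
```

Call:
{"fn": "arm_command", "kwargs": {"moves": [[[0,0,0.004],[0,0,0],0.03],[[0,0,0.008],[0,0,0],0.03],[[0,0,0.01],[0,0,0],0.03],[[0,0,0.01],[0,0,0],0.03],[[0,0,0.01],[0,0,0],0.03]]}}

```text
time: 6.85
tool_pos: [0.4547, 0.018, 0.0711]
tool_rot: [-3.142, 0.001, -3.14]
contact_force: [0.3, 1.2, -0.1]
opening: 0.0377
grip_force: 10.0
```

Call:
{"fn": "arm_command", "kwargs": {"moves": [[[0,0,0.001],[0,0,0],0.03],[[0,0,0.002],[0,0,0],0.03],[[0,0,0.003],[0,0,0],0.03],[[0,0,0.004],[0,0,0],0.03],[[0,0,0.004],[0,0,0],0.03]]}}

```text
time: 7.35
tool_pos: [0.4543, 0.0181, 0.0666]
tool_rot: [3.141, -0.0, -3.14]
contact_force: [0.6, -0.1, -0.6]
opening: 0.038
grip_force: 10.0
```

Call:
{"fn": "arm_command", "kwargs": {"moves": [[[0,0,0.0005],[0,0,0],0.03],[[0,0,0.001],[0,0,0],0.03],[[0,0,0.0015],[0,0,0],0.03],[[0,0,0.0015],[0,0,0],0.03],[[0,0,0.0015],[0,0,0],0.03]]}}

```text
time: 7.85
tool_pos: [0.4543, 0.0181, 0.0652]
tool_rot: [3.141, 0.0, -3.14]
contact_force: [0.5, -0.3, -1.3]
opening: 0.0374
grip_force: 10.0
```

Call:
{"fn": "arm_command", "kwargs": {"moves": [[[0,0,0.0005],[0,0,0],0.03],[[0,0,0.001],[0,0,0],0.03],[[0,0,0.0015],[0,0,0],0.03],[[0,0,0.0015],[0,0,0],0.03],[[0,0,0.0015],[0,0,0],0.03]]}}

```text
time: 8.35
tool_pos: [0.4548, 0.0181, 0.0649]
tool_rot: [-3.142, 0.002, -3.14]
contact_force: [-2.7, 0.3, 12.1]
opening: 0.0377
grip_force: 10.0
```

Seated, with 12 N contact. Relaxing slightly, then releasing and lifting.

Call:
{"fn": "arm_command", "kwargs": {"moves": [[[0,0,-0.0013],[0,0,0],0.03],[[0,0,-0.0013],[0,0,0],0.03],[[0,0,-0.0013],[0,0,0],0.045],[[0,0,-0.0013],[0,0,0],0.055],[[0,0,-0.0013],[0,0,0],0.055]]}}

```text
time: 8.85
tool_pos: [0.4543, 0.0181, 0.0648]
tool_rot: [3.141, -0.0, -3.14]
contact_force: [-0.0, -0.1, 0.5]
opening: 0.0534
grip_force: 0.0
```

Call:
{"fn": "arm_command", "kwargs": {"moves": [[[0,0,-0.01],[0,0,0],0.06],[[0,0,-0.04],[0,0,0],0.06],[[0,0,-0.08],[0,0,0],0.06],[[-0.03,0,-0.1],[0,0,0],0.07],[[-0.05,0,-0.1],[0,0,0],0.07]]}}

```text
time: 9.35
tool_pos: [0.5075, 0.0179, 0.1696]
tool_rot: [-3.141, 0.009, -3.14]
contact_force: [0.9, 0.7, 0.3]
opening: 0.0688
grip_force: 0.0
```

```bash
python3 look.py w5 .4547 .0173 .076
```

```text
[0.5075 0.0179 0.1696] [-3.1407  0.0085 -3.1404] 9.35 [0.9 0.7 0.3] 0.06881010656967664
expected in zoom 303.30012196756894 303.3222734392491 per 10mm x -0.005575867008928981 68.76594730824166 y 68.4474944002514 0.09351458805468837
```

View pics/w5z.png

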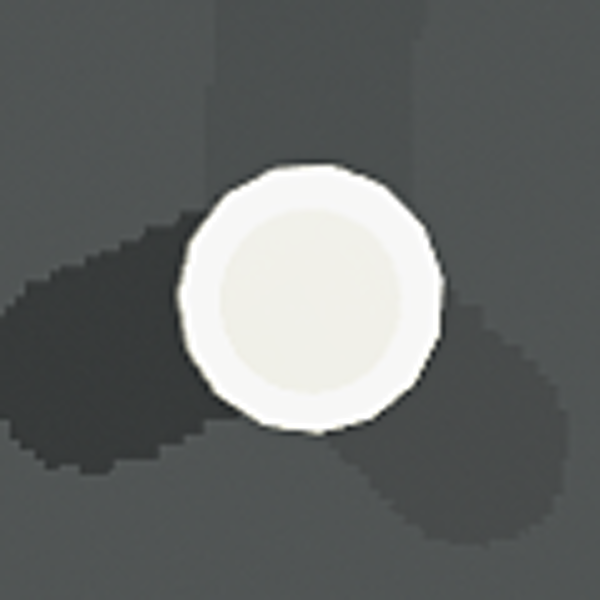

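Cover S sits centred, with its zoom centre at (311,299) against an expected (303,303), about 1 mm off. Going back for cover M.

Call:
{"fn": "arm_command", "kwargs": {"moves": [[[-0.006,-0.04,0],[0,0,0],0.07],[[-0.014,-0.085,0],[0,0,0],0.07],[[-0.022,-0.13,0],[0,0,0],0.07],[[-0.03,-0.175,0],[0,0,0],0.07],[[-0.036,-0.22,0],[0,0,0],0.07]]}}

```text
time: 9.9
tool_pos: [0.5403, -0.2034, 0.1653]
tool_rot: [3.141, -0.0, -3.14]
contact_force: [1.2, 0.6, 0.8]
opening: 0.07
grip_force: 0.0
```

Call:
{"fn": "arm_command", "kwargs": {"moves": [[[-0.004,-0.03,0],[0,0,0],0.07],[[-0.0065,-0.0445,0.02],[0,0,0],0.07],[[-0.0065,-0.0445,0.055],[0,0,0],0.07],[[-0.0065,-0.0445,0.08],[0,0,0],0.07],[[-0.0065,-0.0445,0.095],[0,0,0],0.07]]}}

```text
time: 10.4
tool_pos: [0.5455, -0.2457, 0.0678]
tool_rot: [3.139, -0.004, -3.141]
contact_force: [-0.5, -0.4, -0.5]
opening: 0.0699
grip_force: 0.0
```

Call:
{"fn": "arm_command", "kwargs": {"moves": [[[0,0,0.005],[0,0,0],0.07],[[0,0,0.01],[0,0,0],0.07],[[0,0,0.01],[0,0,0],0.07],[[0,0,0.01],[0,0,0],0.07],[[0,0,0.01],[0,0,0],0.07]]}}

```text
time: 10.9
tool_pos: [0.5476, -0.2465, 0.061]
tool_rot: [-3.141, 0.001, -3.14]
contact_force: [-0.1, -0.6, -0.6]
opening: 0.0697
grip_force: 0.0
```

Call:
{"fn": "arm_command", "kwargs": {"moves": [[[0,0,0.008],[0,0,0],0.07],[[0,0,0.015],[0,0,0],0.07],[[0,0,0.02],[0,0,0],0.07],[[0,0,0.02],[0,0,0],0.07],[[0,0,0.02],[0,0,0],0.07]]}}

```text
time: 11.4
tool_pos: [0.5471, -0.2462, 0.0397]
tool_rot: [3.141, -0.0, -3.14]
contact_force: [-1.0, 0.5, 0.2]
opening: 0.0699
grip_force: 0.0
```

Call:
{"fn": "arm_command", "kwargs": {"moves": [[[0,0,0],[0,0,0],0.055],[[0,0,0],[0,0,0],0.04],[[0,0,0],[0,0,0],0.04],[[0,0,0],[0,0,0],0.04],[[0,0,0],[0,0,0],0.04]]}}

```text
time: 11.9
tool_pos: [0.5473, -0.2464, 0.0402]
tool_rot: [-3.141, 0.0, -3.14]
contact_force: [-0.9, 0.5, -0.1]
opening: 0.0467
grip_force: 10.0
```

Cover M is gripped with its underside about 4 mm below the TCP. Lifting and carrying it to jar M at (0.553, 0.3055).

Call:
{"fn": "arm_command", "kwargs": {"moves": [[[0,0,-0.01],[0,0,0],0.04],[[0,0,-0.04],[0,0,0],0.04],[[0,0,-0.08],[0,0,0],0.04],[[0,0.01,-0.105],[0,0,0],0.04],[[0,0.032,-0.115],[0,0,0],0.04]]}}

```text
time: 12.4
tool_pos: [0.5484, -0.2159, 0.1589]
tool_rot: [-3.138, 0.005, 3.141]
contact_force: [1.1, 0.1, -0.6]
opening: 0.0466
grip_force: 10.0
```

Call:
{"fn": "arm_command", "kwargs": {"moves": [[[0,0.045,0],[0,0,0],0.04],[[0,0.09,0],[0,0,0],0.04],[[0,0.135,0],[0,0,0],0.04],[[0,0.18,0],[0,0,0],0.04],[[0,0.225,0],[0,0,0],0.04]]}}

```text
time: 12.9
tool_pos: [0.5466, 0.0124, 0.1559]
tool_rot: [3.142, 0.001, -3.141]
contact_force: [0.2, -0.5, 0.2]
opening: 0.0467
grip_force: 10.0
```

Call:
{"fn": "arm_command", "kwargs": {"moves": [[[0,0.045,0],[0,0,0],0.04],[[0,0.09,0],[0,0,0],0.04],[[0,0.135,0],[0,0,0],0.04],[[0,0.18,0],[0,0,0],0.04],[[0,0.22,0],[0,0,0],0.04]]}}

```text
time: 13.4
tool_pos: [0.5462, 0.233, 0.1558]
tool_rot: [3.141, 0.001, -3.14]
contact_force: [0.5, -0.1, 0.7]
opening: 0.0463
grip_force: 10.0
```

Call:
{"fn": "arm_command", "kwargs": {"moves": [[[-0.004,0.035,0],[0,0,0],0.04],[[-0.006,0.06,0],[0,0,0],0.04],[[-0.006,0.073,0],[0,0,0],0.04],[[-0.006,0.073,0],[0,0,0],0.04],[[-0.006,0.073,0],[0,0,0],0.04]]}}

```text
time: 13.9
tool_pos: [0.5524, 0.3028, 0.1551]
tool_rot: [-3.141, -0.0, -3.141]
contact_force: [-0.8, -0.4, -1.1]
opening: 0.0466
grip_force: 10.0
```

Call:
{"fn": "arm_command", "kwargs": {"moves": [[[0,0.0025,0.02],[0,0,0],0.04],[[0,0.0025,0.045],[0,0,0],0.04],[[0,0.0025,0.062],[0,0,0],0.04],[[0,0.0025,0.07],[0,0,0],0.04],[[0,0.0025,0.075],[0,0,0],0.04]]}}

```text
time: 14.4
tool_pos: [0.5527, 0.3049, 0.0797]
tool_rot: [-3.141, -0.001, 3.141]
contact_force: [-0.6, 0.1, -0.9]
opening: 0.0464
grip_force: 10.0
```

Call:
{"fn": "arm_command", "kwargs": {"moves": [[[0,0,0.001],[0,0,0],0.04],[[0,0,0.002],[0,0,0],0.04],[[0,0,0.003],[0,0,0],0.04],[[0,0,0.004],[0,0,0],0.04],[[0,0,0.004],[0,0,0],0.04]]}}

```text
time: 14.9
tool_pos: [0.5525, 0.3063, 0.0762]
tool_rot: [3.141, 0.0, -3.14]
contact_force: [-0.1, -0.6, -0.5]
opening: 0.0464
grip_force: 10.0
```

Call:
{"fn": "arm_command", "kwargs": {"moves": [[[0,0,0.0005],[0,0,0],0.04],[[0,0,0.001],[0,0,0],0.04],[[0,0,0.0015],[0,0,0],0.04],[[0,0,0.0015],[0,0,0],0.04],[[0,0,0.0015],[0,0,0],0.04]]}}

```text
time: 15.4
tool_pos: [0.5525, 0.3062, 0.0745]
tool_rot: [3.142, 0.0, -3.14]
contact_force: [-0.4, 0.2, -0.5]
opening: 0.0464
grip_force: 10.0
```

Call:
{"fn": "arm_command", "kwargs": {"moves": [[[0,0,0.0005],[0,0,0],0.04],[[0,0,0.001],[0,0,0],0.04],[[0,0,0.001],[0,0,0],0.04],[[0,0,0.001],[0,0,0],0.04],[[0,0,0.001],[0,0,0],0.04]]}}

```text
time: 15.9
tool_pos: [0.5527, 0.3063, 0.0741]
tool_rot: [3.141, 0.001, -3.14]
contact_force: [-1.5, -1.3, 5.5]
opening: 0.0467
grip_force: 10.0
```

Call:
{"fn": "arm_command", "kwargs": {"moves": [[[0,0,-0.0005],[0,0,0],0.04],[[0,0,-0.0007],[0,0,0],0.045],[[0,0,-0.0007],[0,0,0],0.055],[[0,0,-0.0007],[0,0,0],0.06],[[0,0,-0.0007],[0,0,0],0.06]]}}

```text
time: 16.4
tool_pos: [0.5524, 0.3062, 0.0739]
tool_rot: [-3.141, -0.0, -3.14]
contact_force: [-0.7, 0.6, -0.4]
opening: 0.0595
grip_force: 0.0
```

Call:
{"fn": "arm_command", "kwargs": {"moves": [[[0,0,-0.01],[0,0,0],0.065],[[0,0,-0.04],[0,0,0],0.07],[[-0.01,0,-0.07],[0,0,0],0.08],[[-0.035,0,-0.082],[0,0,0],0.08],[[-0.04,0,-0.082],[0,0,0],0.08]]}}

```text
time: 16.9
tool_pos: [0.5955, 0.3065, 0.1597]
tool_rot: [3.139, 0.007, -3.141]
contact_force: [0.2, 0.6, -0.7]
opening: 0.0797
grip_force: 0.0
```

```bash
cat > blob.py <<'E'
from h import *
import sys
x,y,z,r=map(float,sys.argv[1:5])
m=robot.camera_model('wrist'); s=robot.observe(); im=robot.read_camera('wrist')[:,:,::-1]
print(s['tool_pos'].round(4),s['tool_rot'].round(4),s['time'],s['contact_force'].round(1))
hsv=cv2.cvtColor(np.ascontiguousarray(im),cv2.COLOR_BGR2HSV); w=((hsv[...,1]<45)&(hsv[...,2]>190)).astype('uint8')
cs,_=cv2.findContours(w,cv2.RETR_EXTERNAL,cv2.CHAIN_APPROX_NONE)
for c in cs:
    if cv2.contourArea(c)>300:
        (u,v),R=cv2.minEnclosingCircle(c); P=ray_plane(m,u,v,z); Q=ray_plane(m,u+R,v,z)
        print('blob',round(u),round(v),round(R,1),'->',P.round(4),'radius mm',round(1e3*np.linalg.norm(Q-P),1),'expected',x,y,r)
E
python3 blob.py .5532 .3055 .086 24
```

```text
[0.5955 0.3065 0.1597] [ 3.1394  0.0067 -3.1411] 16.9 [ 0.2  0.6 -0.7]
blob 183 237 24.2 -> [0.6081 0.2351 0.086 ] radius mm 17.7 expected 0.5532 0.3055 24.0
blob 282 157 35.1 -> [0.5508 0.3066 0.086 ] radius mm 23.9 expected 0.5532 0.3055 24.0
blob 164 50 34.1 -> [0.4814 0.2306 0.086 ] radius mm 22.1 expected 0.5532 0.3055 24.0
```

Cover M is placed and measured at (0.551, 0.307) with the right radius. Now cover L.

Call:
{"fn": "arm_command", "kwargs": {"moves": [[[0.005,-0.035,0],[0,0,0],0.076],[[0.01,-0.08,0],[0,0,0],0.076],[[0.014,-0.125,0],[0,0,0],0.076],[[0.018,-0.17,0],[0,0,0],0.076],[[0.022,-0.215,0],[0,0,0],0.076]]}}

```text
time: 17.45
tool_pos: [0.5687, 0.0899, 0.155]
tool_rot: [3.141, -0.003, -3.14]
contact_force: [1.4, -0.2, -0.1]
opening: 0.0761
grip_force: 0.0
```

Call:
{"fn": "arm_command", "kwargs": {"moves": [[[0.004,-0.045,0],[0,0,0],0.076],[[0.008,-0.09,0],[0,0,0],0.076],[[0.012,-0.135,0],[0,0,0],0.076],[[0.016,-0.18,0],[0,0,0],0.076],[[0.02,-0.225,0],[0,0,0],0.076]]}}

```text
time: 17.95
tool_pos: [0.5492, -0.1346, 0.155]
tool_rot: [3.14, -0.003, -3.14]
contact_force: [0.8, -1.0, 0.8]
opening: 0.0758
grip_force: 0.0
```

Call:
{"fn": "arm_command", "kwargs": {"moves": [[[0.002,-0.045,0],[0,0,0],0.076],[[0.0035,-0.085,0],[0,0,0],0.076],[[0.0035,-0.1115,0],[0,0,0],0.076],[[0.0035,-0.1115,0],[0,0,0],0.076],[[0.0035,-0.1115,0],[0,0,0],0.076]]}}

```text
time: 18.45
tool_pos: [0.5465, -0.2446, 0.1549]
tool_rot: [3.139, -0.002, -3.142]
contact_force: [0.5, 0.3, 0.7]
opening: 0.076
grip_force: 0.0
```

```bash
python3 look.py w6 .546 -.245 .036
```

```text
[ 0.5465 -0.2446  0.1549] [ 3.1395e+00 -2.3000e-03 -3.1415e+00] 18.45 [0.5 0.3 0.7] 0.07596280409148277
expected in zoom 303.2240328309309 303.1733743300151 per 10mm x 0.0682924526449824 57.3510346051124 y 59.3858474848264 -0.044031194637170756
```

View pics/w6z.png

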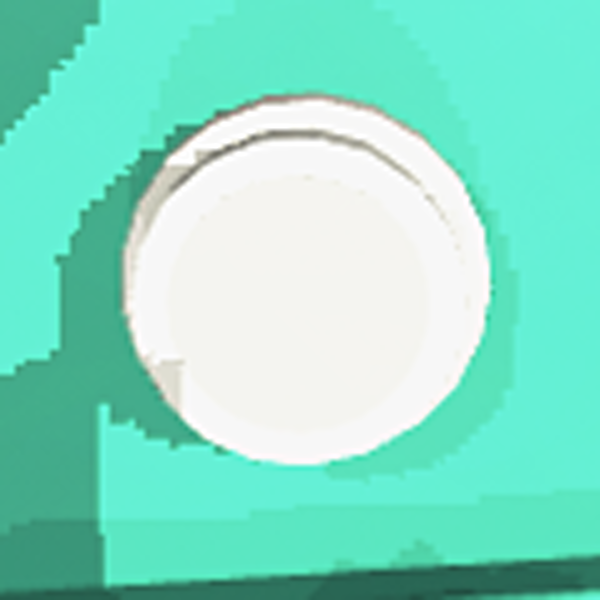

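Cover L's centre in the zoom is about (300,303), giving (0.546, -0.2455), and XL is centred below it. Descending.

Call:
{"fn": "arm_command", "kwargs": {"moves": [[[0,0,0.03],[0,0,0],0.076],[[0,0,0.065],[0,0,0],0.076],[[0,0,0.09],[0,0,0],0.076],[[0,0,0.105],[0,0,0],0.076],[[0,0,0.115],[0,0,0],0.076]]}}

```text
time: 19.0
tool_pos: [0.5469, -0.243, 0.0396]
tool_rot: [3.14, -0.002, -3.138]
contact_force: [0.6, -0.1, -0.5]
opening: 0.0757
grip_force: 0.0
```

Call:
{"fn": "arm_command", "kwargs": {"moves": [[[0,0,0.006],[0,0,0],0.076],[[0,0,0.012],[0,0,0],0.076],[[0,0,0.016],[0,0,0],0.076],[[0,0,0.016],[0,0,0],0.076],[[0,0,0.016],[0,0,0],0.076]]}}

```text
time: 19.5
tool_pos: [0.5479, -0.2454, 0.0256]
tool_rot: [-3.141, 0.001, -3.14]
contact_force: [0.4, 0.8, -0.0]
opening: 0.076
grip_force: 0.0
```

Call:
{"fn": "arm_command", "kwargs": {"moves": [[[0,0,0],[0,0,0],0.06],[[0,0,0],[0,0,0],0.05],[[0,0,0],[0,0,0],0.05],[[0,0,0],[0,0,0],0.05],[[0,0,0],[0,0,0],0.05]]}}

```text
time: 20.0
tool_pos: [0.5478, -0.2454, 0.0254]
tool_rot: [-3.141, 0.0, -3.14]
contact_force: [-0.6, -0.4, 2.2]
opening: 0.0555
grip_force: 10.0
```

Call:
{"fn": "arm_command", "kwargs": {"moves": [[[0,0,-0.01],[0,0,0],0.05],[[0,0,-0.045],[0,0,0],0.05],[[0,0,-0.085],[0,0,0],0.05],[[0,0.005,-0.12],[0,0,0],0.05],[[-0.004,0.025,-0.14],[0,0,0],0.05]]}}

```text
time: 20.5
tool_pos: [0.5524, -0.2221, 0.1692]
tool_rot: [-3.139, 0.004, 3.141]
contact_force: [0.4, 0.7, -1.0]
opening: 0.0556
grip_force: 10.0
```

Call:
{"fn": "arm_command", "kwargs": {"moves": [[[-0.008,0.043,0],[0,0,0],0.05],[[-0.017,0.086,0],[0,0,0],0.05],[[-0.025,0.13,0],[0,0,0],0.05],[[-0.034,0.173,0],[0,0,0],0.05],[[-0.042,0.216,0],[0,0,0],0.05]]}}

```text
time: 21.0
tool_pos: [0.5935, -0.0024, 0.166]
tool_rot: [3.142, 0.001, -3.141]
contact_force: [0.9, -0.0, -1.5]
opening: 0.0557
grip_force: 10.0
```

Call:
{"fn": "arm_command", "kwargs": {"moves": [[[-0.008,0.043,0],[0,0,0],0.05],[[-0.017,0.086,0],[0,0,0],0.05],[[-0.025,0.13,0],[0,0,0],0.05],[[-0.034,0.173,0],[0,0,0],0.05],[[-0.04,0.2,0],[0,0,0],0.05]]}}

```text
time: 21.5
tool_pos: [0.633, 0.1992, 0.1658]
tool_rot: [3.141, 0.0, -3.138]
contact_force: [-0.0, -1.5, -0.3]
opening: 0.0553
grip_force: 10.0
```

Call:
{"fn": "arm_command", "kwargs": {"moves": [[[-0.003,0.01,0],[0,0,0],0.05],[[-0.0037,0.0144,0],[0,0,0],0.05],[[-0.0037,0.0144,0],[0,0,0],0.05],[[-0.0037,0.0144,0],[0,0,0],0.05],[[-0.0037,0.0144,0],[0,0,0],0.05]]}}

```text
time: 22.0
tool_pos: [0.6369, 0.2087, 0.1655]
tool_rot: [-3.141, 0.0, 3.141]
contact_force: [-0.5, 1.4, -0.3]
opening: 0.0557
grip_force: 10.0
```

Call:
{"fn": "arm_command", "kwargs": {"moves": [[[-0.0005,0.001,0.02],[0,0,0],0.05],[[-0.0005,0.001,0.042],[0,0,0],0.05],[[-0.0005,0.001,0.06],[0,0,0],0.05],[[-0.0005,0.001,0.069],[0,0,0],0.05],[[-0.0005,0.001,0.074],[0,0,0],0.05]]}}

```text
time: 22.5
tool_pos: [0.6372, 0.2104, 0.0906]
tool_rot: [-3.141, -0.001, -3.141]
contact_force: [-0.9, 0.1, 0.0]
opening: 0.0558
grip_force: 10.0
```

Call:
{"fn": "arm_command", "kwargs": {"moves": [[[0,0,0.001],[0,0,0],0.05],[[0,0,0.002],[0,0,0],0.05],[[0,0,0.003],[0,0,0],0.05],[[0,0,0.004],[0,0,0],0.05],[[0,0,0.004],[0,0,0],0.05]]}}

```text
time: 23.0
tool_pos: [0.6374, 0.2113, 0.0875]
tool_rot: [3.141, 0.0, -3.14]
contact_force: [0.3, 0.2, -0.6]
opening: 0.0555
grip_force: 10.0
```

Call:
{"fn": "arm_command", "kwargs": {"moves": [[[0,0,0.0005],[0,0,0],0.05],[[0,0,0.001],[0,0,0],0.05],[[0,0,0.001],[0,0,0],0.05],[[0,0,0.001],[0,0,0],0.05],[[0,0,0.001],[0,0,0],0.05]]}}

```text
time: 23.5
tool_pos: [0.6373, 0.2112, 0.0862]
tool_rot: [3.142, 0.0, -3.14]
contact_force: [0.7, -0.9, 0.4]
opening: 0.0551
grip_force: 10.0
```

Call:
{"fn": "arm_command", "kwargs": {"moves": [[[0,0,0.0005],[0,0,0],0.05],[[0,0,0.001],[0,0,0],0.05],[[0,0,0.0015],[0,0,0],0.05],[[0,0,0.0015],[0,0,0],0.05],[[0,0,0.0015],[0,0,0],0.05]]}}

```text
time: 24.0
tool_pos: [0.6374, 0.2113, 0.0853]
tool_rot: [3.141, 0.001, -3.14]
contact_force: [-1.7, -0.7, 5.7]
opening: 0.0555
grip_force: 10.0
```

Contact. Releasing, lifting and checking.

Call:
{"fn": "arm_command", "kwargs": {"moves": [[[0,0,-0.0005],[0,0,0],0.05],[[0,0,-0.0007],[0,0,0],0.055],[[0,0,-0.0007],[0,0,0],0.065],[[0,0,-0.0007],[0,0,0],0.068],[[0,0,-0.0007],[0,0,0],0.068]]}}

```text
time: 24.5
tool_pos: [0.6372, 0.2112, 0.085]
tool_rot: [3.142, -0.0, -3.14]
contact_force: [-0.3, -0.4, -0.2]
opening: 0.0676
grip_force: 0.0
```

Call:
{"fn": "arm_command", "kwargs": {"moves": [[[0,0,-0.01],[0,0,0],0.072],[[0,0,-0.04],[0,0,0],0.076],[[-0.01,0,-0.07],[0,0,0],0.08],[[-0.035,0,-0.082],[0,0,0],0.08],[[-0.04,0,-0.082],[0,0,0],0.08]]}}

```text
time: 25.0
tool_pos: [0.6801, 0.2112, 0.1709]
tool_rot: [3.14, 0.007, -3.141]
contact_force: [-0.4, -0.2, 0.1]
opening: 0.0803
grip_force: 0.0
```

```bash
python3 blob.py .636 .210 .096 28.5
```

```text
[0.6801 0.2112 0.1709] [ 3.1404  0.0069 -3.1409] 25.0 [-0.4 -0.2  0.1]
blob 282 157 41.5 -> [0.6352 0.2115 0.096 ] radius mm 28.3 expected 0.636 0.21 28.5
blob 56 132 46.8 -> [0.6171 0.0539 0.096 ] radius mm 34.3 expected 0.636 0.21 28.5
blob 386 56 21.7 -> [0.5698 0.2787 0.096 ] radius mm 14.3 expected 0.636 0.21 28.5
blob 424 32 36.3 -> [0.5545 0.3026 0.096 ] radius mm 24.3 expected 0.636 0.21 28.5
```

Cover L is on, at (0.635, 0.2115). Returning for XL.

Call:
{"fn": "arm_command", "kwargs": {"moves": [[[0.011,-0.038,0],[0,0,0],0.08],[[0.023,-0.079,0],[0,0,0],0.08],[[0.035,-0.121,0],[0,0,0],0.08],[[0.047,-0.163,0],[0,0,0],0.08],[[0.059,-0.205,0],[0,0,0],0.08]]}}

```text
time: 25.55
tool_pos: [0.6162, 0.0051, 0.1661]
tool_rot: [3.141, -0.003, -3.14]
contact_force: [-0.2, 0.7, 0.2]
opening: 0.08
grip_force: 0.0
```

Call:
{"fn": "arm_command", "kwargs": {"moves": [[[0.012,-0.042,0],[0,0,0],0.08],[[0.024,-0.084,0],[0,0,0],0.08],[[0.036,-0.126,0],[0,0,0],0.08],[[0.048,-0.168,0],[0,0,0],0.08],[[0.06,-0.21,0],[0,0,0],0.08]]}}

```text
time: 26.05
tool_pos: [0.5567, -0.2045, 0.1662]
tool_rot: [3.14, -0.003, -3.14]
contact_force: [0.5, -0.7, -0.1]
opening: 0.0798
grip_force: 0.0
```

Call:
{"fn": "arm_command", "kwargs": {"moves": [[[0.008,-0.03,0],[0,0,0],0.08],[[0.012,-0.04,0],[0,0,0],0.08],[[0.012,-0.04,0],[0,0,0],0.08],[[0.012,-0.04,0],[0,0,0],0.08],[[0.012,-0.04,0],[0,0,0],0.08]]}}

```text
time: 26.55
tool_pos: [0.5471, -0.2421, 0.1672]
tool_rot: [3.141, -0.0, -3.139]
contact_force: [0.2, -0.3, 1.4]
opening: 0.0798
grip_force: 0.0
```

```bash
python3 blob.py .546 -.2445 .02 33
```

```text
[ 0.5471 -0.2421  0.1672] [ 3.1408e+00 -4.0000e-04 -3.1385e+00] 26.55 [ 0.2 -0.3  1.4]
blob 82 408 83.0 -> [ 0.7975 -0.4757  0.02  ] radius mm 101.1 expected 0.546 -0.2445 33.0
blob 279 198 35.6 -> [ 0.5459 -0.2447  0.02  ] radius mm 32.9 expected 0.546 -0.2445 33.0
blob 553 103 16.0 -> [0.4557 0.0048 0.02  ] radius mm 16.6 expected 0.546 -0.2445 33.0
```

XL measures (0.5459, -0.2447). Descending.

Call:
{"fn": "arm_command", "kwargs": {"moves": [[[0.001,-0.0025,0.035],[0,0,0],0.08],[[0.001,-0.0025,0.075],[0,0,0],0.08],[[0.001,-0.0025,0.105],[0,0,0],0.08],[[0.001,-0.0025,0.125],[0,0,0],0.08],[[0.001,-0.0025,0.138],[0,0,0],0.08]]}}

```text
time: 27.1
tool_pos: [0.5455, -0.2448, 0.0276]
tool_rot: [3.14, -0.002, -3.139]
contact_force: [0.3, -0.6, -0.1]
opening: 0.0803
grip_force: 0.0
```

Call:
{"fn": "arm_command", "kwargs": {"moves": [[[0,0,0.007],[0,0,0],0.08],[[0,0,0.013],[0,0,0],0.08],[[0,0,0.018],[0,0,0],0.08],[[0,0,0.02],[0,0,0],0.08],[[0,0,0.02],[0,0,0],0.08]]}}

```text
time: 27.6
tool_pos: [0.546, -0.2465, 0.0097]
tool_rot: [-3.141, 0.0, -3.14]
contact_force: [-0.2, -0.3, -0.2]
opening: 0.0798
grip_force: 0.0
```

Call:
{"fn": "arm_command", "kwargs": {"moves": [[[0,0,0],[0,0,0],0.07],[[0,0,0],[0,0,0],0.06],[[0,0,0],[0,0,0],0.06],[[0,0,0],[0,0,0],0.06],[[0,0,0],[0,0,0],0.06]]}}

```text
time: 28.1
tool_pos: [0.546, -0.2465, 0.0098]
tool_rot: [-3.141, 0.001, -3.14]
contact_force: [-0.1, 1.1, 2.6]
opening: 0.0647
grip_force: 10.0
```

Call:
{"fn": "arm_command", "kwargs": {"moves": [[[0,0,-0.01],[0,0,0],0.06],[[0,0,-0.045],[0,0,0],0.06],[[0,0,-0.09],[0,0,0],0.06],[[0,0.003,-0.135],[0,0,0],0.06],[[0.004,0.025,-0.165],[0,0,0],0.06]]}}

```text
time: 28.6
tool_pos: [0.5428, -0.2234, 0.1783]
tool_rot: [-3.138, 0.004, 3.141]
contact_force: [-0.5, 1.4, -1.1]
opening: 0.0647
grip_force: 10.0
```

Call:
{"fn": "arm_command", "kwargs": {"moves": [[[0.0075,0.043,0],[0,0,0],0.06],[[0.015,0.086,0],[0,0,0],0.06],[[0.023,0.13,0],[0,0,0],0.06],[[0.03,0.173,0],[0,0,0],0.06],[[0.038,0.216,0],[0,0,0],0.06]]}}

```text
time: 29.1
tool_pos: [0.503, -0.0039, 0.175]
tool_rot: [-3.142, 0.001, -3.141]
contact_force: [-0.4, -0.5, -1.0]
opening: 0.0644
grip_force: 10.0
```

Call:
{"fn": "arm_command", "kwargs": {"moves": [[[0.0075,0.043,0],[0,0,0],0.06],[[0.015,0.086,0],[0,0,0],0.06],[[0.023,0.13,0],[0,0,0],0.06],[[0.03,0.168,0],[0,0,0],0.06],[[0.035,0.195,0],[0,0,0],0.06]]}}

```text
time: 29.6
tool_pos: [0.4674, 0.1918, 0.175]
tool_rot: [3.141, 0.0, -3.139]
contact_force: [0.3, 0.2, -1.0]
opening: 0.0649
grip_force: 10.0
```

Call:
{"fn": "arm_command", "kwargs": {"moves": [[[0.002,0.01,0],[0,0,0],0.06],[[0.003,0.0147,0],[0,0,0],0.06],[[0.003,0.0147,0],[0,0,0],0.06],[[0.003,0.0147,0],[0,0,0],0.06],[[0.003,0.0147,0],[0,0,0],0.06]]}}

```text
time: 30.1
tool_pos: [0.4656, 0.2031, 0.1744]
tool_rot: [-3.141, -0.0, 3.141]
contact_force: [-0.2, -0.4, -0.9]
opening: 0.0647
grip_force: 10.0
```

Call:
{"fn": "arm_command", "kwargs": {"moves": [[[0,0.0005,0.02],[0,0,0],0.06],[[0,0.0005,0.042],[0,0,0],0.06],[[0,0.0005,0.06],[0,0,0],0.06],[[0,0.0005,0.069],[0,0,0],0.06],[[0,0.0005,0.074],[0,0,0],0.06]]}}

```text
time: 30.6
tool_pos: [0.4653, 0.2041, 0.0998]
tool_rot: [-3.141, -0.001, -3.141]
contact_force: [-0.5, -1.4, -0.6]
opening: 0.0645
grip_force: 10.0
```

Call:
{"fn": "arm_command", "kwargs": {"moves": [[[0,0,0.001],[0,0,0],0.06],[[0,0,0.002],[0,0,0],0.06],[[0,0,0.003],[0,0,0],0.06],[[0,0,0.003],[0,0,0],0.06],[[0,0,0.003],[0,0,0],0.06]]}}

```text
time: 31.1
tool_pos: [0.4655, 0.2048, 0.0978]
tool_rot: [3.141, 0.001, -3.14]
contact_force: [1.1, -0.8, -0.9]
opening: 0.0646
grip_force: 10.0
```

Call:
{"fn": "arm_command", "kwargs": {"moves": [[[0,0,0.0005],[0,0,0],0.06],[[0,0,0.001],[0,0,0],0.06],[[0,0,0.001],[0,0,0],0.06],[[0,0,0.001],[0,0,0],0.06],[[0,0,0.001],[0,0,0],0.06]]}}

```text
time: 31.6
tool_pos: [0.4653, 0.2047, 0.0964]
tool_rot: [3.142, 0.0, -3.14]
contact_force: [0.0, -1.1, -1.1]
opening: 0.0644
grip_force: 10.0
```

Call:
{"fn": "arm_command", "kwargs": {"moves": [[[0,0,0.0005],[0,0,0],0.06],[[0,0,0.001],[0,0,0],0.06],[[0,0,0.0015],[0,0,0],0.06],[[0,0,0.0015],[0,0,0],0.06],[[0,0,0.0015],[0,0,0],0.06]]}}

```text
time: 32.1
tool_pos: [0.4655, 0.2047, 0.0956]
tool_rot: [3.141, 0.001, -3.14]
contact_force: [-2.4, -1.2, 6.5]
opening: 0.0647
grip_force: 10.0
```

Contact. Releasing, lifting clear, backing off in -y and checking from the top camera.

Call:
{"fn": "arm_command", "kwargs": {"moves": [[[0,0,-0.0005],[0,0,0],0.06],[[0,0,-0.0007],[0,0,0],0.065],[[0,0,-0.0007],[0,0,0],0.074],[[0,0,-0.0007],[0,0,0],0.078],[[0,0,-0.0007],[0,0,0],0.078]]}}

```text
time: 32.6
tool_pos: [0.4653, 0.2047, 0.0955]
tool_rot: [3.142, -0.0, -3.14]
contact_force: [0.4, 0.9, 0.5]
opening: 0.0777
grip_force: 0.0
```

Call:
{"fn": "arm_command", "kwargs": {"moves": [[[0,0,-0.01],[0,0,0],0.078],[[0,0,-0.045],[0,0,0],0.078],[[0,0,-0.09],[0,0,0],0.078],[[0,-0.04,-0.12],[0,0,0],0.078],[[0,-0.08,-0.12],[0,0,0],0.078]]}}

```text
time: 33.1
tool_pos: [0.4676, 0.1247, 0.2207]
tool_rot: [3.141, 0.01, -3.137]
contact_force: [-0.1, -0.6, -1.0]
opening: 0.0781
grip_force: 0.0
```

Call:
{"fn": "arm_command", "kwargs": {"moves": [[[0,-0.045,0],[0,0,0],0.078],[[0,-0.09,0],[0,0,0],0.078],[[0,-0.135,0],[0,0,0],0.078],[[0,-0.18,0],[0,0,0],0.078],[[0,-0.225,0],[0,0,0],0.078]]}}

```text
time: 33.6
tool_pos: [0.4654, -0.1021, 0.2165]
tool_rot: [-3.141, 0.001, -3.14]
contact_force: [0.6, 0.3, -0.3]
opening: 0.0781
grip_force: 0.0
```

Call:
{"fn": "arm_command", "kwargs": {"moves": [[[0,-0.045,0],[0,0,0],0.078],[[0,-0.09,0],[0,0,0],0.078],[[0,-0.135,0],[0,0,0],0.078],[[0,-0.135,0],[0,0,0],0.078],[[0,-0.135,0],[0,0,0],0.078]]}}

```text
time: 34.1
tool_pos: [0.4655, -0.2359, 0.2158]
tool_rot: [3.141, -0.0, 3.14]
contact_force: [0.2, 1.2, -0.8]
opening: 0.078
grip_force: 0.0
```

Run:
```python
from h import *
a=robot.read_camera('top')[:,:,::-1]; b=robot.read_camera('scene')[:,:,::-1]
A=cv2.resize(a[150:280,120:300],None,fx=2.8,fy=2.8,interpolation=cv2.INTER_CUBIC)
B=cv2.resize(b[80:260,220:420],(290,364)); B=cv2.resize(b[80:280,220:420],(290,364),interpolation=cv2.INTER_CUBIC)
cv2.imwrite('pics/fin.png',np.hstack([A[:364],B]))
m=robot.camera_model('top'); w=cv2.inRange(cv2.cvtColor(np.ascontiguousarray(a),cv2.COLOR_BGR2HSV),(0,0,180),(179,40,255)); w[:150]=0;w[280:]=0;w[:,300:]=0;w[:,:120]=0
for c in cv2.findContours(w,cv2.RETR_EXTERNAL,cv2.CHAIN_APPROX_NONE)[0]:
    if cv2.contourArea(c)>80:
        (u,v),r=cv2.minEnclosingCircle(c); print(round(u,1),round(v,1),round(r,1),[ray_plane(m,u,v,z)[:2].round(4) for z in (.076,.086,.096,.106)])
s=robot.observe();print(s['time'],s['tool_pos'])
```

```text
278.3 256.5 9.5 [array([0.4544, 0.0177]), array([0.4533, 0.0178]), array([0.4523, 0.0179]), array([0.4512, 0.0179])]
189.7 250.6 18.3 [array([0.4652, 0.205 ]), array([0.464 , 0.2035]), array([0.4629, 0.202 ]), array([0.4617, 0.2004])]
143.6 209.2 11.3 [array([0.5532, 0.3081]), array([0.5513, 0.3057]), array([0.5494, 0.3033]), array([0.5475, 0.3008])]
281.7 184.7 17.6 [array([0.6098, 0.0114]), array([0.6074, 0.0115]), array([0.605 , 0.0117]), array([0.6026, 0.0118])]
190.6 173.7 17.0 [array([0.6329, 0.2097]), array([0.6303, 0.2081]), array([0.6277, 0.2066]), array([0.6251, 0.205 ])]
34.2 [ 0.46576959 -0.23428238  0.2158544 ]
```

View pics/fin.png

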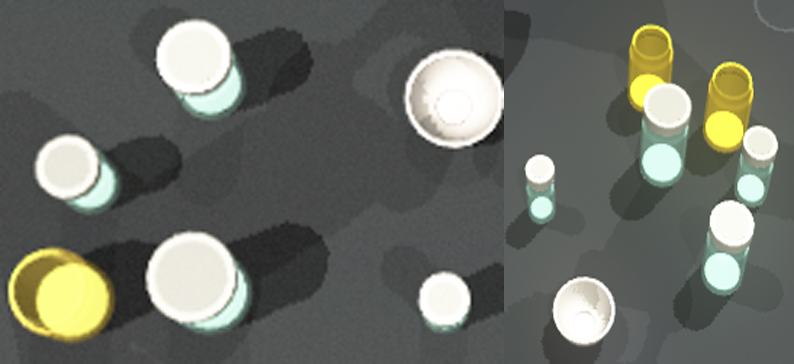

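All four covers lie flat and centred on their own jars, and neither view shows the bowl or jars disturbed. Handing in.

```bash
python3 -c "
from cell import robot
print(robot.hand_in())"
```

```text
the job is handed in; nothing more can be done
None
```

All four covers are flat and centred on their own jars with the jars still in place, and the job was handed in at about 34 s; the hand-in returned no verdict.

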